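# Back up a medication feeder's cup wheel by one notch

## Robot

A 6-joint arm with a two-finger parallel gripper is mounted at the origin on the work surface. World frame = base frame: x ahead of the robot, y to its left, z up, the work surface at z = 0. Lengths are in mm, angles in rad, forces in N, time in s.
With the tool pointing down it reaches from about 275 to 725 mm from the base axis. Payload 15.9 kg.
Tool frame: the origin (TCP) lies on the centre line of the jaws, within the pads' length; the fingertips stand 19 mm ahead of it and the grasp point (between the pads) is the TCP; z points along the fingers, y is the direction in which the jaws open and shut (so a half turn about z gives the same grasp; the last joint's range is limited). The gripper opens to 85 mm and grips with 20 to 120 N. Pads are 22 mm wide; open, the fingers measure 114 mm over their backs; the gripper's body (76 mm by 85 mm) begins 54 mm behind the grasp point. The pads swing forward as they close: fully open they stand 13 mm farther back than shut.
Start: joints at [1.281, 0.213, -0.034, 1.323, 0, 1.571], TCP at [142.874, 479.137, 250.306] pointing down, gripper open.
Joint ranges: [-2.98, 2.98], [-0.74, 1.72], [-1.14, 1.35], [-2.1, 2.04], [-1.57, 1.44], [-3.14, 3.14]. Speed limits (rad/s): [1.89, 1.89, 2.39, 2.57, 3.14, 3.14].

## Interface

Orientations are given as a unit quaternion [x, y, z, w].
In Python, from plant import bot gives the robot as it stands.
- The arm moves only by the shell command python3 -m crank 'ROWS' [FORCE]. ROWS is text: rows parted by semicolons, each of 7 numbers parted by spaces: the opening in per cent of the stroke, from 0 (shut) to 100 (fully open), then the shift along the tool's x, y, z in units of 30 mm (1.0 is 30 mm), then the turn, a rotation vector about the tool's x, y, z in units of 5 degrees (1.0 is 5 degrees). In form: fingers tx ty tz wx wy wz; .... A call has 1 to 20 rows; each row is the pose to reach, as a shift and turn from the pose measured when the call began, along the tool's axes at that moment; what a row does not reach only later rows make up. A row lasts 1/12 s, in which the tool goes at most 41.7 mm and 7.16 degrees, less where a joint would pass 70% of its speed; a pose out of reach is approached as far as the arm can. A call with a gripper value outside its range is refused whole. The fingers move at their own pace and stop on an object; FORCE is the grip in N (left out, the last holds). Time passes only in rows, so rows that repeat a pose let the fingers close. It gives the time, the measured TCP pose, the force and the opening at its end, in the units of the state.
- bot.get_state(): the state, without advancing time (a new reading comes with each control period).
- bot.get_image(name): name is "side" or "top" or "wrist"; returns (picture, depth): 480x640x3 uint8, blue, green, red; 480x640 float32, mm along the optical axis (not along the pixel's ray), 0 where there is no reading.
- bot.camera_params(name): a dict with "mtx" (3x3 intrinsics, pixels), "origin" and "rotation" of the camera in the world. Camera axes: x right, y down, z forward; pixel columns grow to the right and rows downward; lengths in mm; the calibration is good to about 2 mm. A picture is of the moment at which its call begins: read the wrist's pose just before it. camera_params takes no time and is no camera call; for the wrist camera it gives the pose at the moment of the call.
- bot.sign_off(): hands the job in, once; it reports no verdict.
The state is a dict: "t": time; "joint_pos": joint angles; "dq": joint speeds; "tau": joint torques, N m; "eef_pos": TCP position; "eef_rot": TCP orientation; "ft_force": force on the tool from outside, world axes, zero at the start; "wrist_torque": the same for the moment, N m; "opening": finger opening in mm.
Only numpy, scipy, OpenCV 4.12 (cv2) and the standard library are available. Lean on these libraries where they do the work, as an engineer would, in place of code of your own. Each camera call takes 0.05 s, during which the arm holds its last target. There are 200 camera calls.

## Task

The blue cup wheel of the medication feeder has fed one cup too far. With a fingertip lift the orange ratchet pawl clear of the teeth and leave it up, push the wheel backward (clockwise seen from above) by exactly one notch, then press the pawl fully down into that notch so that it locks the wheel again. Keep the gripper closed near the parts and only push: pinch or lift nothing, and leave the vials, jar, bottle, cup and tray standing where they are.

Things in the scene. Friction and masses are not known exactly. Their poses are not given: they have to be found in the camera images.
- feeder: white deck, 290 (x) x 295 (y) mm, 20 mm high, fixed to the table, carrying the blue cup wheel and, on its +y side, the orange pawl. Origin on the wheel's axis at table height, x and y along the deck's edges, z up. In this frame the pawl's pivot is at (85, 117, 58) mm, its axis along y; the pawl's arm runs from there towards -x to the nose at (0, 117) mm
- wheel (a joint): turn of the blue wheel, rad; grows as it turns BACKWARD, clockwise from above. 8 notches, one every 0.785 rad. Starts at -0.11 to -0.04, the pawl stopping it at 0; the pawl drops fully into the next notch back at 0.64 to 0.78. It turns stiffly (about 1.5 N at a pin) and stays where left
- hub (a point): centre of the wheel's disc, on its top face, 40 mm above the table. The disc is 260 mm across; on its rim, at radius 117 mm, stand 8 metal saw teeth 14 mm high. Sealed cups 15 mm tall (one has a red cap) are fixed on it inside radius 60 mm
- pawl (a joint): tilt of the orange pawl, rad: 0 seated in a notch, grows as the nose rises, end stop 1.0; clear of the teeth above 0.2. The hinge is stiff (about 2 N at the knob): the pawl stays at the tilt where it is left and does not fall back by itself
- knob (a point): centre of the black ball, 14 mm across, on the 8 mm thick thumb lever standing straight up from the pawl's pivot: 42 mm above the pivot, 100 mm above the table when seated. Pushing it towards the feeder's +x lifts the nose (the lever tilts away)
- pad (a point): centre of the top of the orange pad, 24 x 22 mm, on the pawl's arm right above the nose, 83 mm from the pivot, 69 mm above the table when seated; the 12 mm wide arm between pad and lever is 65 mm high. Pressing the pad down seats the pawl
- pin0 (a point): centre of the top of an upright steel push pin on the wheel: 12 mm thick, 35 mm tall, its top 75 mm above the table, at radius 85 mm; there are 8, every 45 degrees, midway between the cups
- pin1 (a point): centre of the top of an upright steel push pin on the wheel (as pin0)
- pin2 (a point): centre of the top of an upright steel push pin on the wheel (as pin0)
- pin3 (a point): centre of the top of an upright steel push pin on the wheel (as pin0)
- pin4 (a point): centre of the top of an upright steel push pin on the wheel (as pin0)
- pin5 (a point): centre of the top of an upright steel push pin on the wheel (as pin0)
- pin6 (a point): centre of the top of an upright steel push pin on the wheel (as pin0)
- pin7 (a point): centre of the top of an upright steel push pin on the wheel (as pin0)
- vial_a: small amber vial with a white cap, 24 mm wide, 45 mm tall, standing on the deck; origin under its centre; leave alone
- vial_b: small amber vial with a blue cap, 24 mm wide, 45 mm tall, standing on the deck; origin under its centre; leave alone
- pill_jar: white pill jar, 60 mm wide, 95 mm tall, standing on the table; origin under its centre; leave alone
- amber_bottle: amber bottle with a black cap, 52 mm wide, 110 mm tall, on the table; origin under its centre; leave alone
- count_tray: shallow blue counting tray, 130 x 160 mm, 22 mm high, on the table; origin under its centre; leave alone
- steel_cup: steel cup, 56 mm wide, 50 mm tall, on the table; origin under its centre; leave alone

How it is judged (in metres and radians):
On the way, in this order (a step that is already met when the one before it is completed fails the run):
1. the pawl is lifted clear of the teeth (tilt over 0.18) while the wheel is still in its first notch (value of joint pawl above 0.18 rad and value of joint wheel below 0.3 rad), for 0.1 s.
2. with the pawl still lifted, the wheel is turned back by about one notch (value of joint pawl above 0.15 rad and value of joint wheel between 0.58 and 0.95 rad), for 0.1 s.
At the end, for the whole second after the job is handed in: The pawl is seated (tilt below 0.05 rad) in the next notch back, the wheel stands still one notch back (joint 0.58 to 0.83 rad), and all bystanders stand within 25 mm of where they were (value of joint pawl below 0.05 rad and value of joint wheel between 0.58 and 0.83 rad and velocity of joint wheel between -0.05 and 0.05 rad/s and distance of each of vial_a, vial_b, pill_jar, amber_bottle, count_tray, steel_cup from where it was at the start of the episode below 0.025 m); the robot touches nothing.
It fails at once if a vial, the jar, the bottle, the tray or the cup is shifted by more than 25 mm, lifted or tipped over (distance of any of vial_a, vial_b, pill_jar, amber_bottle, count_tray, steel_cup from where it was at the start of the episode above 0.025 m or angle between any of vial_a, vial_b, pill_jar, amber_bottle, count_tray, steel_cup's own z axis and vertical above 0.5 rad).
It fails at once if the wheel is turned back much more than one notch (value of joint wheel above 1.15 rad).
It fails at once if the pawl's thumb lever is taken between the fingers (distance between the grasp point and knob below 0.01 m).
It fails at once if a push pin is taken between the fingers ((horizontal distance between the grasp point and pin0 below 0.007 m and height (world z) of the grasp point below 0.083 m) or (horizontal distance between the grasp point and pin1 below 0.007 m and height (world z) of the grasp point below 0.083 m) or (horizontal distance between the grasp point and pin2 below 0.007 m and height (world z) of the grasp point below 0.083 m) or (horizontal distance between the grasp point and pin3 below 0.007 m and height (world z) of the grasp point below 0.083 m) or (horizontal distance between the grasp point and pin4 below 0.007 m and height (world z) of the grasp point below 0.083 m) or (horizontal distance between the grasp point and pin5 below 0.007 m and height (world z) of the grasp point below 0.083 m) or (horizontal distance between the grasp point and pin6 below 0.007 m and height (world z) of the grasp point below 0.083 m) or (horizontal distance between the grasp point and pin7 below 0.007 m and height (world z) of the grasp point below 0.083 m)).
It also fails if it takes over 51 s, if anything falls off the work surface, if the arm or the gripper's body presses on something with over 40 N, if the wrist force passes 120 N, or if a joint passes its speed limit or range.

## Working session

There is one attempt and no reset: what is moved stays moved. The work goes in short steps, Python scripts to look and compute and a shell command to move; the robot and the scene stay as the last step left them, time stands still between calls to the robot, and variables do not carry over. Pictures are saved under pics/ and viewed, about 8 in all and at most 12, crops included, and the job is handed in when it is done.

```bash
mkdir -p pics; ls; python3 - <<'E'
from plant import bot
import cv2,numpy as np
s=bot.get_state();print(s)
for n in ["top","side"]:
    im,d=bot.get_image(n);cv2.imwrite(f"pics/{n}0.png",im);np.savez(f"{n}0.npz",im=im,d=d)
    p=bot.camera_params(n);print(n,{k:np.round(v,3).tolist() if not isinstance(v,str) else v for k,v in p.items()})
E
```

```text
pics
{'t': 0.0, 'joint_pos': array([ 1.28098524e+00,  2.13348487e-01, -3.50563136e-02,  1.32351278e+00,
       -3.53322358e-05,  1.57082715e+00]), 'dq': array([-1.20999766e-03, -1.05138994e-03, -2.74310856e-05,  7.23253178e-04,
       -9.56475411e-04,  1.61738071e-03]), 'tau': array([-1.74499382e-03, -6.86153269e+01,  4.87129462e+01,  1.66167947e-02,
       -1.58128529e-05, -3.26316672e-05]), 'eef_pos': array([142.8028808 , 478.83489295, 249.82109467]), 'eef_rot': array([ 1.44414181e-01,  9.89517170e-01, -5.57300760e-04, -6.34640272e-05]), 'ft_force': array([ 0.96553772,  0.30517173, -0.09442989]), 'wrist_torque': array([ 0.0429047 , -0.02527651,  0.01994613]), 'opening': 85.24592796779959}
top {'mtx': [[442.015, 0.0, 318.529], [0.0, 442.015, 244.07], [0.0, 0.0, 1.0]], 'origin': [431.967, 27.059, 973.489], 'rotation': [0.713, -0.699, 0.042, -0.047]}
side {'mtx': [[582.027, 0.0, 331.162], [0.0, 582.027, 238.767], [0.0, 0.0, 1.0]], 'origin': [461.38, 717.588, 887.25], 'rotation': [-0.043, 0.934, -0.353, 0.021]}
```

View pics/top0.png

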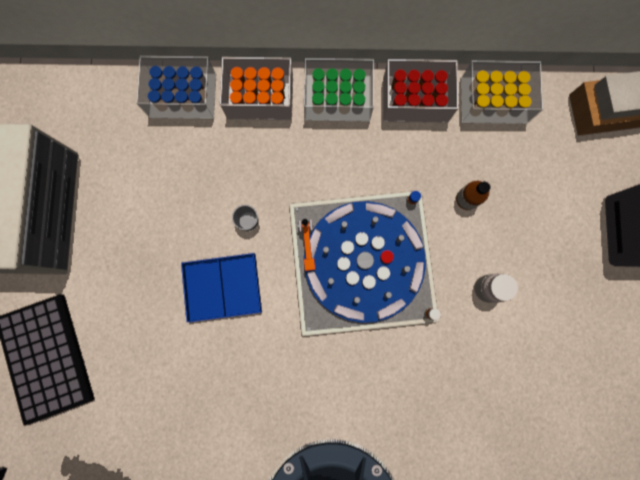

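View pics/side0.png

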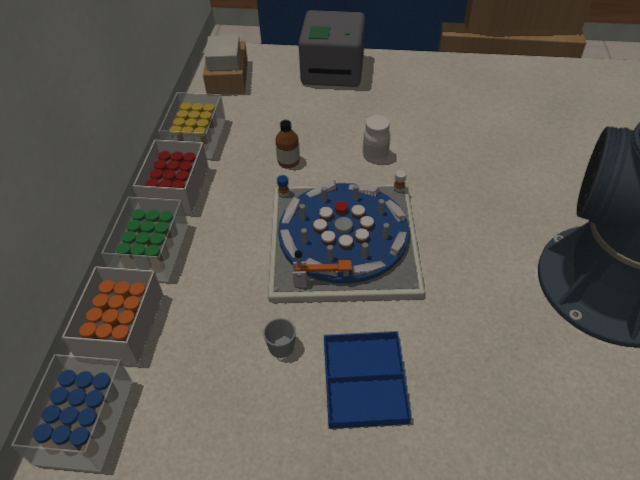

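```bash
cat > h.py <<'E'
import numpy as np,cv2
from scipy.spatial.transform import Rotation as R
from plant import bot
def cam(n):
    p=bot.camera_params(n);r=np.array(p["rotation"])
    return np.array(p["mtx"]),np.array(p["origin"]),(R.from_quat(r).as_matrix() if r.size==4 else r)
def cloud(n,d):
    K,o,r=cam(n);v,u=np.mgrid[:480,:640]
    c=np.stack([(u-K[0,2])/K[0,0]*d,(v-K[1,2])/K[1,1]*d,d],-1)
    return c@r.T+o
def ray(n,u,v,z):
    K,o,r=cam(n);w=r@np.array([(u-K[0,2])/K[0,0],(v-K[1,2])/K[1,1],1]);return o+w*(z-o[2])/w[2]
def proj(n,P):
    K,o,r=cam(n);c=(np.asarray(P)-o)@r;return c[...,:2]/c[...,2:]*K[0,0]+K[:2,2]
def tri(a,pa,b,pb):
    A=[];B=[]
    for n,(u,v) in((a,pa),(b,pb)):
        K,o,r=cam(n);w=r@np.array([(u-K[0,2])/K[0,0],(v-K[1,2])/K[1,1],1]);w/=np.linalg.norm(w)
        M=np.eye(3)-np.outer(w,w);A.append(M);B.append(M@o)
    return np.linalg.lstsq(np.vstack(A),np.hstack(B),rcond=None)[0]
E
python3 - <<'E'
from h import *
print("tcp px",proj("top",bot.get_state()["eef_pos"]))
pix={}
for n in("top","side"):
    z=np.load(n+"0.npz");im,d=z["im"],z["d"];P=cloud(n,d);hs=cv2.cvtColor(im,cv2.COLOR_BGR2HSV)
    roi=np.zeros((480,640),bool)
    if n=="top": roi[185:340,285:445]=1
    else: roi[165:305,262:428]=1
    def comps(m,lo=3):
        k,l,s,c=cv2.connectedComponentsWithStats((m&roi).astype(np.uint8));
        for i in range(1,k):
            if s[i,4]>=lo: print("  ",s[i,4],c[i].round(1),np.median(P[l==i],0).round(1),"zmax",P[l==i][:,2].max().round(1))
    print(n,"blue")
    b=(hs[...,0]>100)&(hs[...,0]<128)&(hs[...,1]>120)&roi
    c=max(cv2.findContours(b.astype(np.uint8),0,2)[0],key=cv2.contourArea);e=cv2.fitEllipse(cv2.convexHull(c));print(e,ray(n,*e[0],40))
    print("orange");comps((hs[...,0]>4)&(hs[...,0]<20)&(hs[...,1]>180)&(hs[...,2]>90))
    print("z>66");comps((P[...,2]>64)&(d>0))
    print("white low-sat deck z", np.percentile(P[...,2][roi&(d>0)],[1,50,99]))
E
```

```text
tcp px [ 26.62716404 482.36432485]
top blue
((364.351806640625, 261.67535400390625), (120.16588592529297, 121.32890319824219), 134.2873992919922) [514.84756168 -62.09838707  40.        ]
orange
   284 [307.5 250.4] [528.6  58.7  65.7] zmax 973.5
z>66
   54 [415. 196.] [ 652.8 -165.    65.1] zmax 68.0
   31 [374.6 219.7] [598.5 -79.7  74.4] zmax 78.2
   67 [304.4 224. ] [584.8  64.2 100.8] zmax 108.8
   27 [343.9 224.5] [588.  -16.4  73.8] zmax 78.8
   25 [306. 236.] [563.7  61.8  65.3] zmax 67.3
   32 [400.5 238.2] [ 561.8 -133.1   74.3] zmax 78.5
   16 [307.2 242.6] [551.   59.3  65.6] zmax 67.4
   158 [308.7 261.7] [507.6  55.4  67.6] zmax 71.6
   28 [325.5 249.8] [534.2  20.8  74.2] zmax 76.1
   31 [406.2 269.2] [ 498.5 -143.7   74.3] zmax 78.9
   27 [330.5 281.1] [471.1   8.6  74.5] zmax 76.9
   30 [388. 295.] [ 445.3 -106.9   73.5] zmax 76.6
   26 [356.5 300. ] [434.  -43.5  74. ] zmax 79.1
   68 [434.6 314. ] [ 408.9 -201.8   65.3] zmax 69.1
white low-sat deck z [-3.76618932 22.87872401 71.13362566]
side blue
((343.1237487792969, 232.99917602539062), (99.3445816040039, 130.0834
[... 611 characters left out ...]
302.5 206.8] [600.7 -75.3  71.2] zmax 76.6
   42 [386.1 226. ] [435.7 -39.4  72.1] zmax 76.8
   41 [303.9 231.1] [589.9 -11.9  71.7] zmax 75.8
   49 [365.  245.9] [472.7  13.6  72.2] zmax 76.5
   44 [329.9 248.1] [536.4  25.3  71.6] zmax 76.5
   104 [298.9 258.8] [587.8  69.   88.9] zmax 106.0
   126 [344.8 264.4] [506.7  57.5  66.9] zmax 70.9
   3 [307.7 264.3] [573.3  61.3  64.1] zmax 64.7
   17 [313.1 266. ] [563.6  65.   64.6] zmax 68.6
   4 [320.8 264.5] [550.4  60.6  64.7] zmax 66.5
   14 [326.6 265.1] [539.4  60.4  64.7] zmax 66.2
   7 [334.9 265.6] [524.1  62.1  65.3] zmax 66.6
   4 [330.5 267.2] [531.8  65.3  65.3] zmax 66.2
white low-sat deck z [-4.90114059 21.03668771 71.79339439]
```

```bash
python3 - <<'E'
import cv2,numpy as np
a=cv2.imread("pics/top0.png")[185:340,285:445];b=cv2.imread("pics/side0.png")[165:305,262:428]
f=lambda x:cv2.resize(x,(400*1,380),interpolation=3)
cv2.imwrite("pics/z0.png",np.hstack([f(a),f(b)]))
E
```

```text
(no output)
```

View pics/z0.png

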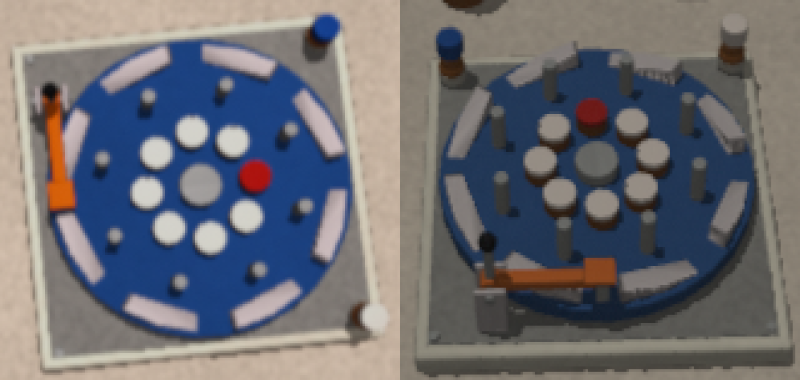

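```bash
python3 - <<'E'
from h import *
px={};
for n in("top","side"):
    z=np.load(n+"0.npz");im,d=z["im"],z["d"];P=cloud(n,d);hs=cv2.cvtColor(im,cv2.COLOR_BGR2HSV)
    roi=np.zeros((480,640),bool)
    if n=="top": roi[185:340,285:445]=1
    else: roi[165:305,262:428]=1
    # knob: dark, high
    x0,x1,y0,y1=(295,315,210,235) if n=="top" else (288,310,245,275)
    m=np.zeros_like(roi);m[y0:y1,x0:x1]=1
    m&=(im.max(2)<45)&(P[...,2]>90)&(P[...,2]<112)
    v,u=np.nonzero(m);kn=(u.mean(),v.mean());print(n,"knob",len(u),kn,np.median(P[m],0))
    # pad: orange blob, z>66, wide end
    o=(hs[...,0]>4)&(hs[...,0]<20)&(hs[...,1]>180)&(hs[...,2]>90)&roi
    Q=P[...,:2]-[517,-62];rr=np.hypot(*(P[...,:2]-[584,64]).transpose(2,0,1))
    pd=o&(rr>73)&(rr<95)&(P[...,2]>66.);v,u=np.nonzero(pd);pc=(u.mean(),v.mean());print("pad",len(u),pc,P[pd].mean(0))
    arm=o&(abs(P[...,2]-65)<4);q=P[arm][:,:2];vx=cv2.fitLine(q.astype(np.float32),2,0,.01,.01).ravel();print("arm yaw",np.degrees(np.arctan(vx[1]/vx[0])))
    if n=="top":
        dk=(abs(P[...,2]-20)<7)|((P[...,2]>25)&(P[...,2]<60)); dk&=(d>0)&(P[...,2]>12)
        dk[:185]=dk[340:]=0;dk[:,:285]=dk[:,445:]=0
        k,l,s,c=cv2.connectedComponentsWithStats(dk.astype(np.uint8));i=1+s[1:,4].argmax()
        print("deck",cv2.minAreaRect(P[l==i][:,:2].astype(np.float32)))
    px[n]=(kn,pc)
for i,nm in enumerate(["knob","pad"]):print(nm,tri("top",px["top"][i],"side",px["side"][i]))
s=bot.get_state();print(R.from_quat(s["eef_rot"]).as_matrix().round(3))
E
```

```text
top knob 22 (np.float64(304.3636363636364), np.float64(222.0)) [586.14916888  63.85060164 105.31222958]
pad 83 (np.float64(309.06024096385545), np.float64(265.31325301204816)) [502.63099034  53.91351635  68.61698665]
arm yaw 6.84386
deck ((516.759521484375, -59.722015380859375), (290.3610534667969, 294.9291687011719), 6.982516288757324)
side knob 41 (np.float64(298.0), np.float64(253.90243902439025)) [588.37157397  69.94844313 102.07089746]
pad 52 (np.float64(346.2307692307692), np.float64(264.4423076923077)) [503.84353793  58.3086058   67.7320045 ]
arm yaw 7.2753243
knob [588.63560347  64.554198    95.50280852]
pad [503.61556188  54.08397244  62.3972197 ]
[[-0.958  0.286 -0.   ]
 [ 0.286  0.958 -0.001]
 [-0.    -0.001 -1.   ]]
```

```bash
python3 -m crank '0 -2.85 -1.58 0.1 0 0 -0.8; 0 -5.7 -3.15 0.3 0 0 -1.6; 0 -8.55 -4.7 0.6 0 0 -2.4; 0 -11.4 -6.3 0.9 0 0 -3.2; 0 -14.2 -7.9 1.2 0 0 -4; 0 -17.1 -9.45 1.6 0 0 -4.72; 0 -17.1 -9.45 1.6 0 0 -4.72; 0 -17.1 -9.45 1.6 0 0 -4.72; 0 -17.1 -9.45 1.6 0 0 -4.72; 0 -17.1 -9.45 1.6 0 0 -4.72; 0 -17.1 -9.45 1.6 0 0 -4.72; 0 -17.1 -9.45 1.6 0 0 -4.72; 0 -17.1 -9.45 1.6 0 0 -4.72; 0 -17.1 -9.45 1.6 0 0 -4.72; 0 -17.1 -9.45 1.6 0 0 -4.72; 0 -17.1 -9.45 1.6 0 0 -4.72; 0 -17.1 -9.45 1.6 0 0 -4.72; 0 -17.1 -9.45 1.6 0 0 -4.72; 0 -17.1 -9.45 1.6 0 0 -4.72; 0 -17.1 -9.45 1.6 0 0 -4.72'
cat > pos.py <<'E'
from h import *
import sys
H=np.array([517.3,-61.5]);a=np.radians(6.95)
s=bot.get_state();M=R.from_quat(s["eef_rot"]).as_matrix();p=s["eef_pos"]
c,sn=np.cos(a),np.sin(a);F=np.array([[c,-sn],[sn,c]])
print("t",s["t"],"tcp",p.round(1),"feeder xy",((p[:2]-H)@F).round(1),"F",s["ft_force"].round(1),"open",s["opening"],"toolx deg",np.degrees(np.arctan2(M[1,0],M[0,0])).round(2),"tilt",M[:,2].round(3))
g=sys.argv[1:]
while len(g)>=3: # target in feeder frame
    t=np.array(list(map(float,g[:3])));g=g[3:];w=np.r_[F@t[:2]+H,t[2]]
    print(t,"rows",(M.T@(w-p)/30).round(3))
E
python3 pos.py 50 117 200 50 117 105 70 117 105 83 117 105
```

```text
t: 1.77
eef_pos: [552.9, 61.5, 202.6]
eef_rot: [-0.062, 0.998, -0.0, 0.0]
ft_force: [0.1, 0.1, -0.3]
opening: 0.0
t 1.7667 tcp [552.9  61.5 202.6] feeder xy [ 50.2 117.8] F [ 0.1  0.1 -0.3] open 0.0071236592192190995 toolx deg -172.92 tilt [ 0.    -0.001 -1.   ]
[ 50. 117. 200.] rows [ 0.008 -0.027  0.085]
[ 50. 117. 105.] rows [ 0.008 -0.025  3.252]
[ 70. 117. 105.] rows [-0.659 -0.026  3.252]
[ 83. 117. 105.] rows [-1.092 -0.027  3.252]
```

```bash
python3 -m crank '0 0 0 1 0 0 0; 0 0 -0.03 2 0 0 0; 0 0 -0.03 3 0 0 0; 0 0 -0.03 3.25 0 0 0; 0 0 -0.03 3.25 0 0 0; 0 0 -0.03 3.25 0 0 0'
python3 pos.py 66 117 105 85 117 105
python3 - <<'E'
from h import *
im,d=bot.get_image("side");cv2.imwrite("pics/s1.png",cv2.resize(im[140:310,240:440],(800,680)[:2] if 0 else (700,595),interpolation=3))
E
```

```text
t: 2.27
eef_pos: [553.2, 60.9, 106.3]
eef_rot: [-0.062, 0.998, -0.0, 0.0]
ft_force: [0.6, -0.4, 0.2]
opening: 0.5
t 2.2667 tcp [553.2  60.9 106.3] feeder xy [ 50.5 117.2] F [ 0.6 -0.4  0.2] open 0.5329663655952607 toolx deg -172.89 tilt [ 0.001 -0.001 -1.   ]
[ 66. 117. 105.] rows [-0.517 -0.008  0.042]
[ 85. 117. 105.] rows [-1.15  -0.01   0.043]
```

View pics/s1.png

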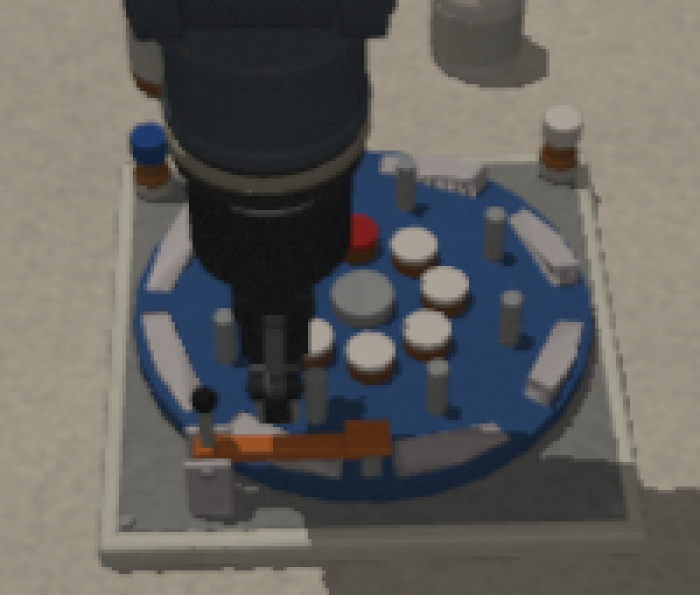

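The view shows the shut fingertips at about (278,415), between the knob (205,400) and the pad (367,437) and just above the arm. Next I push the knob.

```bash
python3 -m crank '0 -0.3 0 0.04 0 0 0; 0 -0.5 0 0.04 0 0 0; 0 -0.65 0 0.04 0 0 0; 0 -0.8 0 0.04 0 0 0; 0 -0.95 0 0.04 0 0 0; 0 -1.1 0 0.04 0 0 0; 0 -1.2 0 0.04 0 0 0; 0 -1.2 0 0.04 0 0 0; 0 -1.2 0 0.04 0 0 0'
python3 pos.py
python3 -m crank '0 0.3 0 0 0 0 0; 0 0.7 0 0 0 0 0;0 0.7 0 -1 0 0 0; 0 0.7 0 -2 0 0 0; 0 0.7 0 -3 0 0 0; 0 0.7 0 -3 0 0 0'
# pins in feeder frame angle, tip start
python3 pos.py
python3 - <<'E'
from h import *
im,d=bot.get_image("side");cv2.imwrite("pics/s2.png",cv2.resize(im[140:310,240:440],(700,595),interpolation=3))
E
```

```text
t: 3.07
eef_pos: [589.7, 65.4, 105.7]
eef_rot: [-0.062, 0.998, -0.0, 0.001]
ft_force: [-0.2, 0.6, 0.3]
opening: -0.1
t 3.0667 tcp [589.7  65.4 105.7] feeder xy [ 87.2 117.2] F [-0.2  0.6  0.3] open -0.1490312190233995 toolx deg -172.9 tilt [ 0.002 -0.001 -1.   ]
t: 3.57
eef_pos: [570.9, 63.1, 201.5]
eef_rot: [-0.062, 0.998, -0.0, 0.005]
ft_force: [1.6, 0.7, 0.7]
opening: -0.0
t 3.5667 tcp [570.9  63.1 201.5] feeder xy [ 68.2 117.2] F [1.6 0.7 0.7] open -0.0037041608930014893 toolx deg -172.9 tilt [ 0.01  0.   -1.  ]
```

View pics/s2.png

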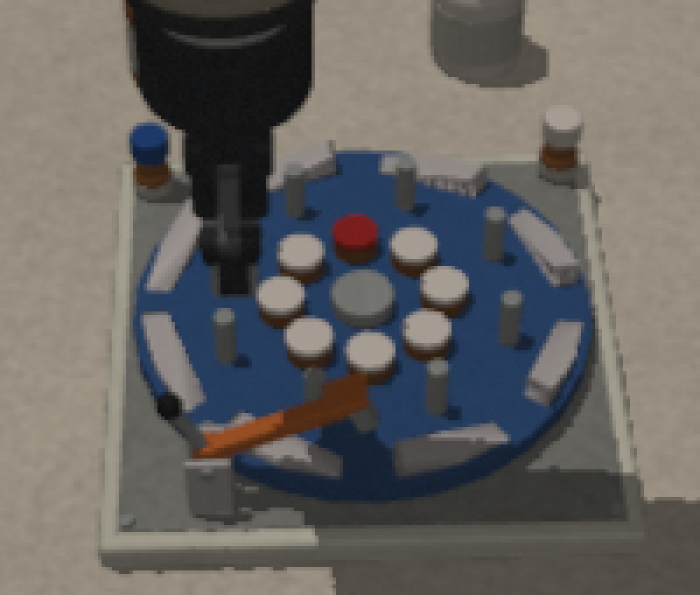

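The pawl now stands up (pad at (345,395), knob pushed over to (168,405)) and the wheel hasn't visibly moved. Next I go between two pins on the robot's side.

```bash
python3 pos.py -82.4 -4.3 200; python3 -c "
from h import *
print(bot.get_state()['joint_pos'].round(2))
z=np.load('top0.npz')
import math
for th in range(180,120,-5):
    a=math.radians(th);print(th,round(-(82.5*math.cos(a)+82.4)/30,2),round((82.5*math.sin(a)+4.3)/30,2))"
```

```text
t 3.6167 tcp [570.3  63.  198.8] feeder xy [ 67.7 117.2] F [0.4 0.  0.2] open -0.0619618760234252 toolx deg -172.9 tilt [ 0.008  0.    -1.   ]
[-82.4  -4.3 200. ] rows [ 5.015 -4.037 -0.076]
[ 0.11  0.37  0.05  1.24 -0.   -0.01]
180 0.0 0.14
175 -0.01 0.38
170 -0.04 0.62
165 -0.09 0.86
160 -0.16 1.08
155 -0.25 1.31
150 -0.37 1.52
145 -0.49 1.72
140 -0.64 1.91
135 -0.8 2.09
130 -0.98 2.25
125 -1.17 2.4
```

```bash
python3 -m crank '0 1.2 -1 0 0 0 0; 0 2.4 -2 0 0 0 0; 0 3.6 -3 0 0 0 0; 0 5.02 -4.04 0 0 0 0; 0 5.02 -4.04 -0.08 0 0 0; 0 5.02 -4.04 -0.08 0 0 0; 0 5.02 -4.04 -0.08 0 0 0; 0 5.02 -4.04 -0.08 0 0 0; 0 5.02 -4.04 -0.08 0 0 0'
python3 pos.py -82.4 -4.3 77
python3 - <<'E'
from h import *
for n in("side","top"):
    im,d=bot.get_image(n);np.savez(n+"1.npz",im=im,d=d);P=cloud(n,d)
    o=(P[...,2]>64)&(P[...,2]<85)&(d>0);Q=P-[517.3,-61.5,0]
    r=np.hypot(Q[...,0],Q[...,1]);o&=(r>72)&(r<98)
    k,l,s,c=cv2.connectedComponentsWithStats(o.astype(np.uint8))
    for i in range(1,k):
        if s[i,4]>=18: print(n,s[i,4],np.median(P[l==i],0).round(1),np.degrees(np.arctan2(*(np.median(Q[l==i],0)[[1,0]]))).round(1)-6.95)
    m=(P[...,2]>72)&(P[...,2]<135)&(d>0)&(np.hypot(P[...,0]-505,P[...,1]-57)<40);print("high near pad",m.sum(),np.percentile(P[m][:,2],[10,50,95]) if m.any() else 0)
E
```

```text
t: 4.37
eef_pos: [436.4, -75.3, 199.7]
eef_rot: [-0.062, 0.998, -0.0, 0.004]
ft_force: [-0.3, -0.7, 0.3]
opening: -0.1
t 4.3667 tcp [436.4 -75.3 199.7] feeder xy [-82.   -3.9] F [-0.3 -0.7  0.3] open -0.14697508915551075 toolx deg -172.85 tilt [ 0.008  0.    -1.   ]
[-82.4  -4.3  77. ] rows [ 0.046 -0.009  4.09 ]
side 34 [ 499.8 -140.2   70.6] -109.45
side 35 [ 563.5 -127.8   71.3] -62.050000000000004
side 36 [ 447.4 -102.3   71.3] -156.64999999999998
side 38 [601.1 -75.5  71.9] -16.45
side 43 [435.7 -39.2  71.7] 157.75
side 42 [589.6 -12.3  70.8] 27.250000000000004
side 44 [472.6  14.5  71.4] 113.45
side 43 [536.4  26.   71.9] 70.75
high near pad 264 [ 83.2613647   96.15411115 105.78576429]
top 30 [598.7 -80.   73.5] -19.75
top 28 [587.5 -16.3  73.7] 25.849999999999998
top 27 [534.3  21.7  73.4] 71.45
top 27 [471.1   8.6  74.3] 116.45
high near pad 191 [ 86.39895104 100.60732744 107.55658975]
```

```bash
python3 -m crank '0 0 0 1 0 0 0; 0 0 0 2 0 0 0; 0 0.03 0 3 0 0 0; 0 0.04 0 3.8 0 0 0; 0 0.04 -0.01 4.09 0 0 0; 0 0.04 -0.01 4.09 0 0 0; 0 0.04 -0.01 4.09 0 0 0; 0 0.04 -0.01 4.09 0 0 0'
python3 pos.py -82.4 -4.3 77
python3 - <<'E'
from h import *
im,d=bot.get_image("side");cv2.imwrite("pics/s3.png",cv2.resize(im[140:310,240:440],(700,595),interpolation=3))
E
```

```text
t: 5.13
eef_pos: [437.3, -75.7, 78.4]
eef_rot: [-0.063, 0.998, -0.0, 0.005]
ft_force: [1.1, -0.2, -0.1]
opening: 0.1
t 5.1333 tcp [437.3 -75.7  78.4] feeder xy [-81.1  -4.4] F [ 1.1 -0.2 -0.1] open 0.10688896722507552 toolx deg -172.81 tilt [ 0.009 -0.    -1.   ]
[-82.4  -4.3  77. ] rows [0.042 0.004 0.046]
```

View pics/s3.png

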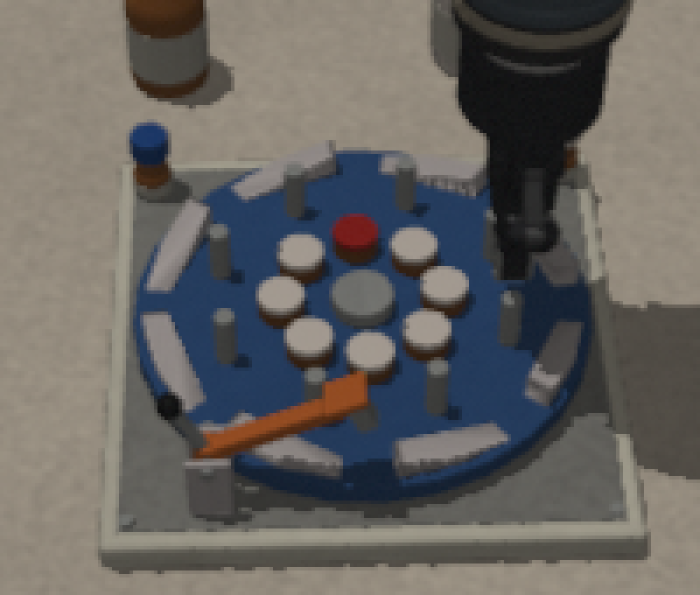

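The tip at (512,270) sits clear between two pins, behind the pin at (510,300). I sweep the arc partway and then measure.

```bash
python3 -m crank '0 0.04 0.14 0.05 0 0 0; 0 0.03 0.38 0.05 0 0 1; 0 0 0.62 0.05 0 0 2; 0 -0.03 0.74 0.05 0 0 2.5; 0 -0.05 0.86 0.05 0 0 3; 0 -0.08 0.97 0.05 0 0 3.5; 0 -0.12 1.08 0.05 0 0 4; 0 -0.17 1.2 0.05 0 0 4.5; 0 -0.21 1.31 0.05 0 0 5; 0 -0.27 1.42 0.05 0 0 5.5; 0 -0.33 1.52 0.05 0 0 6; 0 -0.39 1.62 0.05 0 0 6.5; 0 -0.45 1.72 0.05 0 0 7; 0 -0.52 1.82 0.05 0 0 7.5; 0 -0.6 1.91 0.05 0 0 8; 0 -0.6 1.91 0.05 0 0 8; 0 -0.6 1.91 0.05 0 0 8'
cat > pins.py <<'E'
from h import *
import sys
for n in("side","top"):
    im,d=bot.get_image(n);P=cloud(n,d);np.savez(n+sys.argv[1]+".npz",im=im,d=d)
    H=np.array([517.3,-61.5+(4 if n=="side" else 0),0])
    o=(P[...,2]>64)&(P[...,2]<82)&(d>0);Q=P-H
    r=np.hypot(Q[...,0],Q[...,1]);o&=(r>70)&(r<100)
    k,l,s,c=cv2.connectedComponentsWithStats(o.astype(np.uint8));A=[]
    for i in range(1,k):
        if 18<=s[i,4]<60: A.append(np.degrees(np.arctan2(*(np.median(Q[l==i],0)[[1,0]])))-6.95)
    print(n,np.round(A,1))
    print("  mod45",np.round(np.mod(-np.array(A)-22.5+20,45)-20,1))
    m=(P[...,2]>60)&(P[...,2]<135)&(d>0)&(np.hypot(P[...,0]-505,P[...,1]-57)<30);print("pawl z",m.sum(),np.percentile(P[m][:,2],[10,50,95]) if m.any() else 0)
E
python3 pos.py; python3 pins.py 2
```

```text
t: 6.6
eef_pos: [448.3, -16.5, 77.6]
eef_rot: [0.282, 0.96, 0.001, 0.005]
ft_force: [-0.2, 1.0, -0.4]
opening: 0.1
t 6.6 tcp [448.3 -16.5  77.6] feeder xy [-63.   53.1] F [-0.2  1.  -0.4] open 0.1060433203711088 toolx deg 147.28 tilt [ 0.011 -0.    -1.   ]
side [-97.4 -52.2  -7.7  37.1]
  mod45 [-15.1 -15.3 -14.8 -14.6]
pawl z 216 [ 84.7875974   98.92544779 105.82997623]
top [ -8.3  37.9 -52.5]
  mod45 [-14.2 -15.4 -15. ]
pawl z 7 [ 98.03251236 101.92199929 104.29970818]
```

```bash
python3 -m crank '0 0 0.1 0 0 0 0.4; 0 -0.01 0.2 0 0 0 0.8; 0 -0.02 0.3 0 0 0 1.2; 0 -0.03 0.4 0 0 0 1.7; 0 -0.05 0.5 0 0 0 2.1; 0 -0.05 0.5 0 0 0 2.1; 0 -0.05 0.5 0 0 0 2.1'
python3 pos.py; python3 pins.py 3
```

```text
t: 7.28
eef_pos: [457.6, -4.9, 77.6]
eef_rot: [0.368, 0.93, 0.002, 0.005]
ft_force: [-0.1, -0.1, -0.7]
opening: 0.1
t 7.2833 tcp [457.6  -4.9  77.6] feeder xy [-52.4  63.4] F [-0.1 -0.1 -0.7] open 0.09875455111222894 toolx deg 136.87 tilt [ 0.011 -0.    -1.   ]
side [-106.5  -62.5  -17.3   26.9   71.5]
  mod45 [-6.  -5.  -5.2 -4.4 -4. ]
pawl z 223 [ 84.34042789  99.71469289 106.79343646]
top [-18.4  27.1]
  mod45 [-4.1 -4.6]
pawl z 0 0
```

The wheel reads about 40.4° (0.705 rad). I back off and rise.

```bash
python3 -m crank '0 0 -0.2 0 0 0 0; 0 0 -0.35 0 0 0 0; 0 0 -0.35 -1 0 0 0; 0 0 -0.35 -2 0 0 0; 0 0 -0.35 -3 0 0 -1; 0 0 -0.35 -3.6 0 0 -2.2; 0 0 -0.35 -3.6 0 0 -3.6; 0 0 -0.35 -3.6 0 0 -5; 0 0 -0.35 -3.6 0 0 -6.4; 0 0 -0.35 -3.6 0 0 -7.8; 0 0 -0.35 -3.6 0 0 -9; 0 0 -0.35 -3.6 0 0 -10; 0 0 -0.35 -3.6 0 0 -10; 0 0 -0.35 -3.6 0 0 -10'
python3 pos.py 4 117 180 4 117 135 4 117 87; python3 pins.py 4
```

```text
t: 8.55
eef_pos: [448.9, -13.0, 185.5]
eef_rot: [-0.058, 0.998, -0.0, 0.005]
ft_force: [0.1, -0.3, -0.1]
opening: 0.2
t 8.55 tcp [448.9 -13.  185.5] feeder xy [-62.1  56.4] F [ 0.1 -0.3 -0.1] open 0.20462826043167492 toolx deg -173.32 tilt [ 0.011 -0.    -1.   ]
[  4. 117. 180.] rows [-2.191  2.029  0.203]
[  4. 117. 135.] rows [-2.175  2.031  1.703]
[  4. 117.  87.] rows [-2.158  2.034  3.303]
side [-107.3  -62.   -17.4  161.8   27.2  116.9   71.4]
  mod45 [-5.2 -5.5 -5.1 -4.3 -4.7 -4.4 -3.9]
pawl z 219 [ 84.28888483  99.07297377 106.46101459]
top []
  mod45 []
pawl z 0 0
```

```bash
python3 -m crank '0 -0.7 0.7 0.2 0 0 0; 0 -1.5 1.4 0.2 0 0 0; 0 -2.19 2.03 0.2 0 0 0; 0 -2.18 2.03 0.2 0 0 0; 0 -2.18 2.03 0.2 0 0 0; 0 -2.18 2.03 0.2 0 0 0; 0 -2.17 2.03 1 0 0 0; 0 -2.17 2.03 1.6 0 0 0; 0 -2.17 2.03 1.9 0 0 0; 0 -2.16 2.03 2.2 0 0 0; 0 -2.16 2.03 2.5 0 0 0; 0 -2.16 2.03 2.7 0 0 0; 0 -2.16 2.03 2.9 0 0 0; 0 -2.16 2.03 3.05 0 0 0; 0 -2.16 2.03 3.05 0 0 0'
python3 pos.py 4 117 87 4 117 84
```

```text
t: 9.9
eef_pos: [507.0, 55.1, 94.0]
eef_rot: [-0.058, 0.998, -0.0, 0.005]
ft_force: [0.9, -0.7, -0.9]
opening: -0.0
t 9.9 tcp [507.   55.1  94. ] feeder xy [  3.9 117. ] F [ 0.9 -0.7 -0.9] open -0.03769355220633961 toolx deg -173.33 tilt [ 0.01 -0.   -1.  ]
[  4. 117.  87.] rows [-0.001  0.001  0.232]
[  4. 117.  84.] rows [0.    0.001 0.332]
```

```bash
python3 -m crank '0 0 0 0.1 0 0 0; 0 0 0 0.2 0 0 0; 0 0 0 0.23 0 0 0; 0 0 0 0.23 0 0 0; 0 0 0 0.23 0 0 0'; python3 -m crank '0 0 0 0.05 0 0 0; 0 0 0 0.1 0 0 0; 0 0 0 0.1 0 0 0; 0 0 0 0.1 0 0 0'
python3 pos.py; python3 - <<'E'
from h import *
im,d=bot.get_image("side");cv2.imwrite("pics/s4.png",cv2.resize(im[180:310,260:400],(700,595),interpolation=3))
E
```

```text
t: 10.32
eef_pos: [507.3, 55.2, 87.5]
eef_rot: [-0.058, 0.998, -0.0, 0.005]
ft_force: [-3.4, -0.7, 8.3]
opening: -0.3
t: 10.65
eef_pos: [507.3, 55.2, 86.3]
eef_rot: [-0.058, 0.998, -0.0, 0.006]
ft_force: [-16.1, -1.3, 36.8]
opening: 0.3
t 10.65 tcp [507.3  55.2  86.3] feeder xy [  4.2 117. ] F [-16.1  -1.3  36.8] open 0.252578822601916 toolx deg -173.32 tilt [ 0.012 -0.    -1.   ]
```

View pics/s4.png

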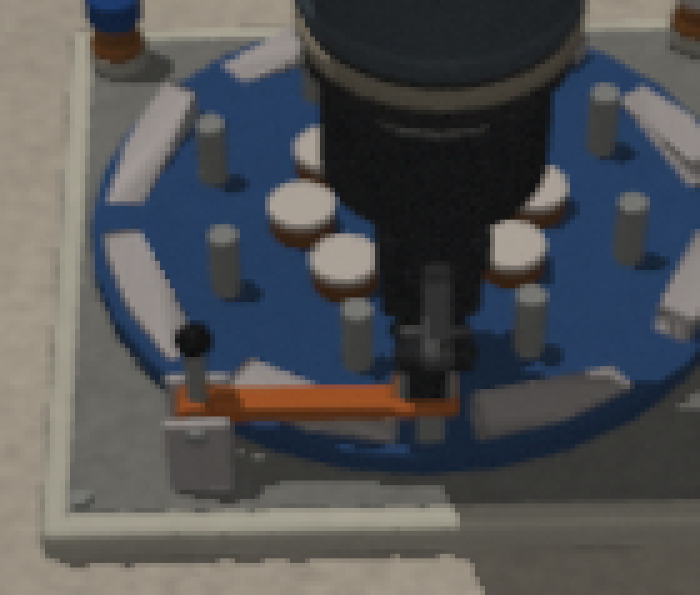

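The nose (430,428) sits between two teeth, the lever is upright and the force rose to 37 N against a hard stop. I rise and check.

```bash
python3 -m crank '0 0 0 -0.3 0 0 0; 0 0 0 -1.3 0 0 0; 0 0 0 -2.6 0 0 0; 0 0 0 -4 0 0 0; 0 2 -2 -5 0 0 0; 0 3 -3.5 -5 0 0 0; 0 3.5 -4 -5 0 0 0; 0 3.5 -4 -5 0 0 0; 0 3.5 -4 -5 0 0 0; 0 3.5 -4 -5 0 0 0; 0 3.5 -4 -5 0 0 0'
python3 pos.py; python3 pins.py 5; python3 - <<'E'
from h import *
# knob and pad now vs start, same masks; vials/bystanders by image difference
for n in("top","side"):
  for k in("0","5"):
    z=np.load(n+k+".npz");im,d=z["im"],z["d"];P=cloud(n,d)
    m=(P[...,2]>90)&(P[...,2]<112)&(d>0)&(np.hypot(P[...,0]-588,P[...,1]-66)<20)
    pd=(P[...,2]>60)&(P[...,2]<85)&(d>0)&(np.hypot(P[...,0]-505,P[...,1]-55)<9)
    print(n,k,"knob",m.sum(),np.median(P[m],0).round(1) if m.any() else 0,"pad",pd.sum(),np.median(P[pd],0).round(1) if pd.any() else 0)
cv2.imwrite("pics/s5.png",im)
E
```

```text
t: 11.62
eef_pos: [415.5, -76.2, 235.3]
eef_rot: [-0.058, 0.998, -0.0, 0.006]
ft_force: [0.6, 0.3, -0.2]
opening: 0.1
t 11.6167 tcp [415.5 -76.2 235.3] feeder xy [-102.8   -2.3] F [ 0.6  0.3 -0.2] open 0.09196139049905135 toolx deg -173.36 tilt [ 0.013  0.    -1.   ]
side [-107.3  -61.8 -152.4  -17.3  161.6   27.   116.8   71.5]
  mod45 [-5.2 -5.7 -5.1 -5.2 -4.1 -4.5 -4.3 -4. ]
pawl z 181 [62.54783989 66.46228253 69.25377079]
top [-18.3  27.4  73.  117.6 162.8]
  mod45 [-4.2 -4.9 -5.5 -5.1 -5.3]
pawl z 174 [63.43251914 67.25132958 70.3937504 ]
top 0 knob 39 [586.2  64.7 103.8] pad 57 [505.3  56.   68.9]
top 5 knob 39 [586.2  64.8 104.2] pad 58 [505.2  55.1  68.6]
side 0 knob 49 [588.   68.9 102.1] pad 59 [505.   55.4  66.8]
side 5 knob 53 [588.3  69.7 102. ] pad 57 [505.   55.6  67.6]
```

View pics/s5.png

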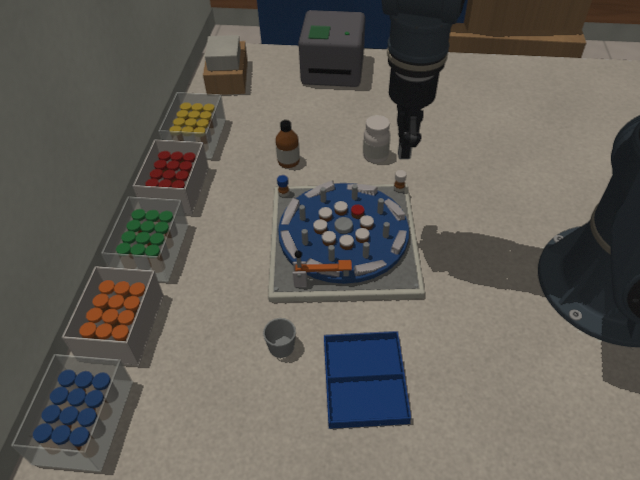

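The knob (298,254) and pad (345,266) are back at their starting positions. The wheel is one notch back, with the red cap now at (358,211), and all the bystanders are unmoved.

```bash
python3 -c "
from plant import bot
print(bot.sign_off())"
```

```text
the job is handed in; nothing more can be done
None
```

I lifted the pawl, turned the wheel back one notch and pressed the pawl down again; the job is handed in, at about 12 s of the 51 s allowed. With the gripper shut throughout, I:
- pushed the knob over until the pawl stood at about 0.45 rad;
- pushed one pin clockwise along its arc;
- pressed the pad down against a hard stop, at about 37 N.

**Last checks:**
- **Wheel:** about 40° (0.70 rad) measured from the pins, inside the 0.64–0.78 window for the next notch. The side and top views agree to about 1°. This relies on my assumption that the pins stand at ±22.5° when the joint is at 0, which put the start at −0.054 rad, within the range you gave.
- **Pawl:** the knob and pad are back within about 1 mm of where they were when seated at the start, so the pawl is seated.
- **Bystanders:** the vials, jar, bottle, tray and cup look unmoved in the last side view; I checked this by eye, not by measurement.
- **Robot:** the arm was clear of everything when I handed in.

**One disagreement:** at the start, triangulating from the two views put the knob and pad about 5–7 mm lower than the depth reading and the text. I used the text and depth heights, and the contact height when pressing the pad confirmed them.

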